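# Used paper cups into the cup collector

## Task

Put the cup collector back in service: loosen the wing screw on the funnel's collar by turning it a quarter turn anticlockwise as far as it goes, then swing the funnel by its upright grip over the clear tube until it meets its stop. Then release both paper cups, bottom first, into the funnel one after the other so that they stack upright, wholly down inside the tube. Leave the mug, sponge, spoon and jar where they are; the screw need not be tightened again.

Things in the scene. Friction and masses are not known exactly. Their poses are not given: they have to be found in the camera images.
- cup_a: white paper cup standing upright and empty, 80 mm high, outside diameter 45 mm at the bottom and 66 mm at the rim (about 60 mm at 25 mm below the rim), wall 2 mm, about 20 g, rigid. Origin: centre of its underside, z up.
- cup_b: a second paper cup, the same as cup_a; they are on different sides or parts of the counter, and change places with the mug from start to start.
- collector: cup collector fixed to the counter: 12 mm high steel base plate (112 mm disc under the tube, 80 mm disc under the post, 50 mm bar between), a clear tube (inside diameter 75 mm, outside 81 mm, top at 152 mm height, inner floor at 16 mm) and, 140 mm from the tube axis along the collector's own +y, a 20 mm steel pivot post that carries the swivel collar. Origin: on the counter, on the tube axis; it starts turned by up to 0.4 rad.
- tube_mouth (a point): centre of the clear tube's top opening, 152 mm above the counter, axes as the collector's.
- pivot (a point): point on the vertical axis about which the collar swings, 160 mm above the counter and 140 mm from the tube axis.
- collar (a joint): swing of the collar, rad: 0 parked with the funnel to the side of the tube, 1.40 at its stop with the funnel centred over the tube; it grows clockwise seen from above, and stays where it is left (friction 0.15 N m). A dimple under the screw's tip blocks it to within about 0.06 rad until the screw has been turned to about 0.9 rad.
- funnel_mouth (a point): centre of the top rim of the grey funnel on the collar's arm, 204 mm above the counter and 140 mm from the pivot. Mouth 122 mm wide inside (128 mm outside), narrowing over 38 mm to a 70 mm throat, underside 8 mm above the tube. Its x axis points from the pivot to the funnel.
- swing_grip (a point): the black upright grip on the arm, a round post 20 mm in diameter whose top is 238 mm above the counter, with 62 mm of it free above the arm (top of the arm 176 mm), 52 mm from the pivot towards the funnel. This point is on its axis, 226 mm above the counter. Its x axis points from the pivot to the funnel.
- screw (a joint): turn of the wing screw in the collar, rad: 0 tight (starts between 0 and 0.3), 1.57 fully loose at its stop; it grows anticlockwise seen from above and stays where it is left (friction 0.04 N m). It does not rise visibly.
- screw_grip (a point): middle of the black wing of the screw, 210 mm above the counter; the wing is a flat upright plate 36 mm long (its x axis), 10 mm thick (its y axis), from 188 to 222 mm height. The screw stands 34 mm from the pivot, on the side away from the funnel, vertical; the top of the collar around it is at 176 mm, the pivot hub beside it at 186 mm.
- mug: white ceramic mug with a handle, 76 mm wide, 90 mm high (bystander, leave alone). Origin: centre of its lower side.
- sponge: washing-up sponge block, 100 x 65 x 30 mm (bystander, leave alone). Origin: centre of its lower side.
- spoon: wooden-handled spoon lying flat, about 200 mm long (bystander, leave alone). Origin: on the counter, under its middle, x towards the bowl of the spoon.
- jar: amber jar, 80 mm wide, 100 mm high (bystander, leave alone). Origin: centre of its lower side.
Not all that is in view belongs to the job. What is shaped like the cup_b but purple is not meant.

How it is judged:
By the outcome, as a careful person would: the job done as asked, in the order asked, and still so for the second after the job is handed in, with the robot touching nothing.
It also fails if it takes over 72 s, if anything falls off the work surface, if the arm or the gripper's body presses on something with over 40 N, if the wrist force passes 120 N, or if a joint passes its speed limit or range.

## Robot

A 7-joint arm with a two-finger parallel gripper is mounted at the origin on the work surface. World frame = base frame: x ahead of the robot, y to its left, z up, the work surface at z = 0. Lengths are in m, angles in rad, forces in N, time in s.
With the tool pointing down it reaches from about 0.425 to 0.95 m from the base axis. Payload 4.7 kg.
Tool frame: the origin (TCP) lies midway between the tips of the shut fingers; the grasp point (between the pads) lies 19 mm behind it (r.grip_point_offset is the z of the grasp point in the tool frame, in m); z points along the fingers, y is the direction in which the jaws open and shut (so a half turn about z gives the same grasp; the last joint's range is limited). The gripper opens to 85 mm and grips with 20 to 120 N. Pads are 22 mm wide; open, the fingers measure 114 mm over their backs; the gripper's body (76 mm by 85 mm) begins 54 mm behind the grasp point. The pads swing forward as they close: fully open they stand 13 mm farther back than shut.
Start: joints at [-1.173, 0.469, -0.049, 1.532, 0.024, 1.141, -0.082], TCP at [0.279, 0.614, 0.231] pointing down, gripper open.
Joint ranges: [-2.59, 2.59], [-0.33, 1.99], [-1.39, 1.29], [0.1, 2.45], [-1.04, 4.18], [0.21, 1.99], [-2.66, 2.66]. Speed limits (rad/s): [2.57, 2.57, 3.14, 3.14, 3.14, 3.14, 3.14].

## Interface

Orientations are given as a unit quaternion [x, y, z, w].
In Python, from station import r, vision, masks_of gives the robot as it stands.
- The arm moves only by the shell command python3 -m crank 'ROWS' [FORCE]. ROWS is JSON, a list of rows, each a list of 3 entries, a list of its own where there are three numbers: the shift along the world's x, y, z in m, then the turn about the world's z in degrees, then the closure in counts, from 0 (fully open) to 255 (shut). A call has 1 to 12 rows; each row shifts and turns the commanded pose from where the row before left it; what a row does not reach is not made up. A row lasts 1/10 s, in which the tool goes at most 50 mm and 8.59 degrees, less where a joint would pass 70% of its speed; a pose out of reach is approached as far as the arm can. A call with a gripper value outside its range is refused whole. The fingers move at their own pace and stop on an object; FORCE is the grip in N (left out, the last holds). Time passes only in rows, so rows that do not move let the fingers close. It gives the time, the measured TCP pose, the force and the opening at its end, in the units of the state.
- r.observe(): the state, without advancing time (a new reading comes with each control period).
- vision.capture(name): name is "side" or "top" or "wrist"; returns (picture, depth): 420x560x3 uint8, red, green, blue; 420x560 float32, m along the optical axis (not along the pixel's ray), 0 where there is no reading.
- vision.calibration(name): a dict with "intrinsics" (3x3 intrinsics, pixels), "extrinsics" (4x4, takes a point from camera to world coordinates). Camera axes: x right, y down, z forward; pixel columns grow to the right and rows downward; lengths in m; the calibration is good to about 2 mm. A picture is of the moment at which its call begins: read the wrist's pose just before it. calibration takes no time and is no camera call; for the wrist camera it gives the pose at the moment of the call.
- r.sign_off(): hands the job in, once; it reports no verdict.
Trained networks look in the newest picture that a camera, given by its name, has taken for a name from the list of things; names that differ only in an ending like _2 or _b are one class to them, and where a whole thing is asked for, a point or a joint stands for the part that bears it (a point fixed in the world has none). Each returns a list of dicts, best first, with "score" (0 to 1); they miss things now and then, are a little off and sometimes report something else, mostly with a low value. They report only what shows in the picture. A call takes as long as a camera call. They do not tell look-alikes from the thing itself.
- masks_of(thing, camera): "pixels" (420x560 bool, what is visible of it) and "bbox" ([left, top, width, height] in pixels, round what is visible of it).
The state is a dict: "clock": time; "q": joint angles; "qd": joint speeds; "effort": joint torques, N m; "tcp_pos": TCP position; "tcp_rot": TCP orientation; "force": force on the tool from outside, world axes, zero at the start; "ft_torque": the same for the moment, N m; "width": finger opening in m.
Only numpy, scipy, OpenCV 4.12 (cv2) and the standard library are available. Lean on these libraries where they do the work, as an engineer would, in place of code of your own. Each camera call takes 0.05 s, during which the arm holds its last target. There are 200 camera calls.

## Working session

There is one attempt and no reset: what is moved stays moved. The work goes in short steps, Python scripts to look and compute and a shell command to move; the robot and the scene stay as the last step left them, time stands still between calls to the robot, and variables do not carry over. Pictures are saved under pics/ and viewed, about 8 in all and at most 12, crops included, and the job is handed in when it is done.

```bash
ls; mkdir -p pics
cat > h.py <<'E'
import numpy as np, cv2
from station import r, vision, masks_of
def cap(c,name=None):
    K=vision.calibration(c); p,d=vision.capture(c)
    if name: cv2.imwrite(f'pics/{name}.png',p[:,:,::-1])
    return p,d,K
def pts(d,K,m=None):
    k=np.array(K['intrinsics']);T=np.array(K['extrinsics'])
    v,u=np.nonzero((d>0)&(m if m is not None else True))
    z=d[v,u]
    P=np.c_[(u-k[0,2])/k[0,0]*z,(v-k[1,2])/k[1,1]*z,z]
    return P@T[:3,:3].T+T[:3,3],u,v
E
python3 - <<'E'
from h import *
o=r.observe();print(o['clock'],o['tcp_pos'],o['tcp_rot'],o['width'])
ims=[]
for c in ['top','side']:
    p,d,K=cap(c); ims.append(p)
    print(c,np.round(K['extrinsics'],3).tolist(),np.round(K['intrinsics'],1).tolist())
    for t in ['cup_a','collector','funnel_mouth','swing_grip','screw_grip','mug','sponge','spoon','jar']:
        for m in masks_of(t,c)[:4]:
            P,u,v=pts(d,K,m['pixels'])
            if len(P): 
                top=P[P[:,2]>np.percentile(P[:,2],97)-.006]
                print(t,round(m['score'],2),m['bbox'],'med',np.round(np.median(P,0),3),'topc',np.round((top.min(0)+top.max(0))/2,3),'rgb',np.median(p[m['pixels']],0))
cv2.imwrite('pics/top0.png',ims[0][:,:,::-1]);cv2.imwrite('pics/side0.png',ims[1][:,:,::-1])
print(r.observe()['clock'])
E
```

```text
pics
0.0 [0.27918793 0.61392617 0.23027307] [ 2.11753516e-01  9.77322628e-01 -9.51403522e-04 -1.57518434e-04] 0.08545856957259912
top [[0.022, -0.994, 0.108, 0.428], [-1.0, -0.021, 0.005, 0.015], [-0.003, -0.108, -0.994, 1.107], [0.0, 0.0, 0.0, 1.0]] [[415.2, 0.0, 280.0], [0.0, 415.2, 209.2], [0.0, 0.0, 1.0]]
cup_a 0.89 [149.1, 243.8, 31.6, 22.0] med [0.42  0.317 0.038] topc [0.421 0.304 0.079] rgb [132. 126. 116.]
cup_a 0.88 [361.7, 215.3, 27.3, 23.8] med [ 0.499 -0.225  0.033] topc [ 0.497 -0.214  0.08 ] rgb [61.  28.  86.5]
cup_a 0.77 [415.9, 177.7, 32.4, 25.8] med [ 0.598 -0.373  0.044] topc [ 0.595 -0.359  0.079] rgb [132. 126. 116.]
cup_a 0.71 [374.4, 138.7, 27.3, 29.2] med [ 0.697 -0.263  0.042] topc [ 0.689 -0.253  0.079] rgb [56. 23. 74.]
collector 0.6 [226.9, 140.8, 108.3, 112.5] med [0.53  0.047 0.172] topc [0.483 0.07  0.227] rgb [140. 138. 139.]
funnel_mouth 0.97 [224.2, 143.0, 56.0, 112.5] med [0.596 0.075 0.187] topc [0.483 0.07  0.229] rgb [99. 99. 99.]
funnel_mouth 0.34 [339.7, 126.8, 20.7, 73.8] med [ 0.627 -0.161  0.013] topc [ 0.677 -0.166  0.019] rgb [194. 169. 1
[... 2069 characters left out ...]
.067 0.221] rgb [40.5 42.  47.5]
screw_grip 0.2 [405.9, 322.6, 33.1, 37.5] med [ 0.608 -0.357  0.048] topc [ 0.594 -0.359  0.078] rgb [165. 156. 147.]
mug 0.68 [244.1, 157.8, 92.9, 66.6] med [0.579 0.076 0.185] topc [0.485 0.07  0.23 ] rgb [131. 127. 127.]
mug 0.63 [308.0, 357.7, 53.7, 51.6] med [ 0.404 -0.318  0.039] topc [ 0.403 -0.326  0.089] rgb [163. 154. 148.]
sponge 0.86 [272.2, 180.2, 35.8, 23.6] med [0.635 0.204 0.028] topc [0.607 0.17  0.133] rgb [224. 196.   0.]
spoon 0.9 [351.3, 253.2, 59.3, 45.4] med [ 0.649 -0.162  0.011] topc [ 0.677 -0.168  0.018] rgb [189. 171. 156.]
jar 0.94 [229.0, 132.6, 25.5, 37.2] med [0.582 0.375 0.073] topc [0.592 0.397 0.101] rgb [143. 129. 120.]
1.0
```

```bash
python3 - <<'E'
import cv2,numpy as np
t=cv2.imread('pics/top0.png');s=cv2.imread('pics/side0.png')
a=cv2.resize(t[110:310,100:460],(720,400),interpolation=2)
a=np.vstack([cv2.resize(t[130:290,130:460],(800,388),interpolation=2)])
b=s[150:260,230:350]; b=cv2.resize(b,(230,211)); 
c1=cv2.resize(s[170:225,175:225],(190,209));c2=cv2.resize(s[318:373,395:445],(190,209));c3=cv2.resize(t[235:262,240:280],(190,128))
row=np.zeros((211,800,3),np.uint8);row[:,:230]=b;row[:209,230:420]=c1;row[:209,420:610]=c2;row[:128,610:]=c3
cv2.imwrite('pics/v1.png',np.vstack([a,row]))
E
python3 - <<'E'
from h import *
# collector geometry from both cams
A=[]
for c in ['top','side']:
    p,d,K=cap(c)
    P,u,v=pts(d,K); col=p[v,u].astype(int)
    S=(P[:,0]>.35)&(P[:,0]<.75)&(abs(P[:,1]-.05)<.2)
    f=S&(P[:,2]>.199)&(P[:,2]<.207)&(P[:,0]>.51)
    x,y=P[f,0],P[f,1]
    (cx,cy),rad=cv2.minEnclosingCircle(np.c_[x,y].astype(np.float32));print(c,'funnel rim',cx,cy,rad,f.sum())
    g=S&(P[:,2]>.23)&(P[:,2]<.245);print('grip',P[g].mean(0) if g.any() else None,(P[g].max(0)+P[g].min(0))/2,g.sum())
    w=S&(P[:,2]>.212)&(P[:,2]<.226)&(P[:,0]<.468)
    rr=cv2.minAreaRect((P[w,:2]*1000).astype(np.float32));print('wing',rr,w.sum(),P[w].max(0),P[w].min(0))
    tt=S&(P[:,2]>.145)&(P[:,2]<.158)&(P[:,1]<.02); (cx,cy),rad=cv2.minEnclosingCircle(P[tt][:,:2].astype(np.float32));print('tube',cx,cy,rad,tt.sum())
E
```

```text
top funnel rim 0.5989853739738464 0.07939667254686356 0.08041652292013168 433
grip [0.52792565 0.07429768 0.23698673] [0.52827333 0.0741195  0.23589784] 69
wing ((442.71527099609375, 68.5791244506836), (9.866206169128418, 35.19610595703125), 55.49504470825195) 80 [0.4576114  0.07977573 0.22459979] [0.42749143 0.0567554  0.21420569]
tube 0.5106166005134583 -0.0649479404091835 0.04067070037126541 147
side funnel rim 0.5987297892570496 0.08177685737609863 0.0809645727276802 263
grip [0.52708338 0.07271278 0.23566378] [0.52890034 0.07344958 0.23609752] 53
wing ((441.6312255859375, 68.27793884277344), (15.412210464477539, 34.51979064941406), 55.66371154785156) 82 [0.45800686 0.08343845 0.2235738 ] [0.42665838 0.05541929 0.21255818]
tube 0.5113278031349182 -0.06590885668992996 0.0417693592607975 193
```

View pics/v1.png

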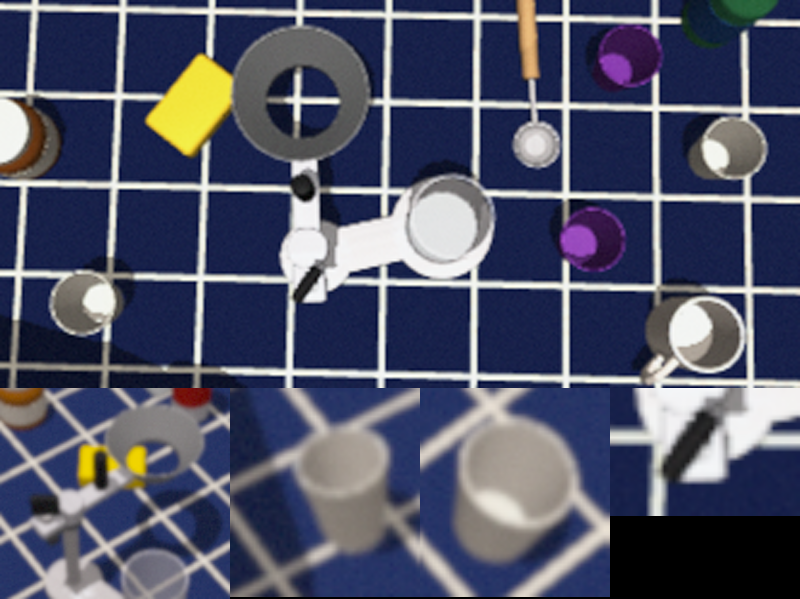

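Cups: white at top-image px (165,254) and (432,190). Look-alikes are purple at (375,227) and (387,153), and the handled mug at (414,272). The crop shows two white cups without handles, so those are the ones I want. The pivot geometry agrees: screw to grip 86 mm, pivot to tube 141 mm.

```bash
python3 -m crank '[[[0.013,-0.045,0.006],-0.9,0],[[0.013,-0.045,0.006],-0.9,0],[[0.013,-0.045,0.006],-0.9,0],[[0.014,-0.046,0.006],-0.9,0],[[0.014,-0.046,0.006],-0.9,0],[[0.014,-0.046,0.006],-0.9,0],[[0.014,-0.046,0.006],-0.9,0],[[0.014,-0.046,0.006],-0.9,0],[[0.014,-0.046,0.006],-0.9,0],[[0.014,-0.045,0],-0.9,0],[[0.014,-0.045,0],-0.9,0],[[0.013,-0.045,0],-0.2,0]]' 40
python3 - <<'E'
from h import *
o=r.observe();print(o['clock'],o['tcp_pos'],o['tcp_rot'],np.round(o['q'],2),o['force'])
p,d,K=cap('wrist','w1')
P,u,v=pts(d,K)
w=(P[:,2]>.212)&(P[:,2]<.226)&(P[:,0]<.468)&(abs(P[:,1]-.07)<.05)
print('wing',cv2.minAreaRect((P[w,:2]*1000).astype(np.float32)),w.sum())
E
```

```text
clock: 2.3
tcp_pos: [0.4437, 0.0666, 0.2858]
tcp_rot: [0.297, 0.955, 0.001, 0.001]
force: [0.9, -0.4, -0.7]
width: 0.0856
2.3 [0.44370564 0.06656431 0.28584853] [2.97130915e-01 9.54836438e-01 5.84584209e-04 5.04149082e-04] [-0.55  0.03  0.32  1.98 -0.01  1.13  0.74] [ 0.90045681 -0.44564875 -0.66055   ]
wing ((441.5613708496094, 70.28641510009766), (9.197383880615234, 35.39234924316406), 55.71165084838867) 809
```

```bash
python3 -m crank '[[[-0.0015,0.003,-0.03],0,0],[[0,0,-0.03],0,0],[[0,0,-0.02],0,0],[[0,0,-0.012],0,0],[[0,0,0],0,255],[[0,0,0],0,255],[[0,0,0],0,255],[[0,0,0],0,255],[[0,0,0],0,255],[[0,0,0],0,255],[[0,0,0],0,255]]' 40
```

```text
clock: 3.45
tcp_pos: [0.4418, 0.0711, 0.1941]
tcp_rot: [0.297, 0.955, 0.0, -0.0]
force: [-2.5, -2.0, 6.2]
width: 0.0091
```

```bash
python3 -m crank '[[[0,0,0],7,255],[[0,0,0],7,255],[[0,0,0],7,255],[[0,0,0],7,255],[[0,0,0],7,255],[[0,0,0],7,255],[[0,0,0],7,255],[[0,0,0],7,255],[[0,0,0],7,255],[[0,0,0],7,255],[[0,0,0],0,255]]'; python3 -c "
from h import *
o=r.observe();print(o['ft_torque'],o['q'])"
```

```text
clock: 4.55
tcp_pos: [0.4417, 0.0706, 0.1941]
tcp_rot: [-0.305, 0.952, -0.0, -0.0]
force: [-2.2, -2.1, 6.0]
width: 0.0089
[-0.46323427  0.53561395  0.03761091] [-0.42340515  0.13502248  0.18756112  2.1009927  -0.03108723  0.90873904
  1.97249362]
```

```bash
for i in 1 ; do python3 -m crank '[[[0,0,0],4,255],[[0,0,0],4,255],[[0,0,0],4,255],[[0,0,0],4,255],[[0,0,0],0,255]]'; python3 -c "
from h import *
o=r.observe();print(o['ft_torque'],o['q'])"; done
```

```text
clock: 5.05
tcp_pos: [0.4419, 0.07, 0.1941]
tcp_rot: [-0.434, 0.901, -0.001, -0.0]
force: [-2.1, -4.3, 6.0]
width: 0.0096
[-0.78329915  0.52293749 -0.01641218] [-0.39784328  0.13539109  0.16030912  2.0996682  -0.02564879  0.90902941
  2.2451042 ]
```

```bash
python3 -m crank '[[[0,0,0],4,255],[[0,0,0],3,255],[[0,0,0],0,255]]'; python3 -c "
from h import *
o=r.observe();print(o['ft_torque'],o['q'])"; python3 -m crank '[[[0,0,0],0,0],[[0,0,0],0,0],[[0,0,0],0,0],[[0,0,0],0,0],[[0,0,0.025],0,0],[[0,0,0.035],0,0],[[0,0,0.03],0,0],[[0,0,0],0,0]]'
python3 - <<'E'
from h import *
p,d,K=cap('wrist','w2')
P,u,v=pts(d,K)
w=(P[:,2]>.212)&(P[:,2]<.226)&(P[:,0]<.468)&(abs(P[:,1]-.07)<.05)
print('wing',cv2.minAreaRect((P[w,:2]*1000).astype(np.float32)),w.sum())
g=(P[:,2]>.23)&(P[:,2]<.245)&(P[:,0]<.6)&(P[:,0]>.48);print('grip',(P[g].max(0)+P[g].min(0))/2,g.sum())
E
```

```text
clock: 5.35
tcp_pos: [0.4419, 0.0698, 0.1942]
tcp_rot: [-0.484, 0.875, 0.0, -0.0]
force: [-2.1, -3.7, 6.4]
width: 0.0094
[-0.76636712  0.61167037 -1.7956509 ] [-0.38617413  0.13549136  0.14949856  2.09899563 -0.02653765  0.90931466
  2.36011958]
clock: 6.15
tcp_pos: [0.4443, 0.0722, 0.2873]
tcp_rot: [-0.488, 0.873, -0.001, 0.004]
force: [0.5, -0.2, 0.6]
width: 0.0856
wing ((442.2120666503906, 68.82857513427734), (35.56769561767578, 10.037886619567871), 51.609039306640625) 832
grip [0.5230063  0.07683521 0.2345417 ] 237
```

```bash
python3 -m crank '[[[0.014,0.0002,0],-7.8,0],[[0.014,0.0002,0],-7.8,0],[[0.014,0.0002,0],-7.8,0],[[0.014,0.0002,0],-7.8,0],[[0.014,0.0002,0],-7.8,0],[[0.0137,0.0002,0],-7.8,0],[[0,0,-0.01],-7.8,0],[[0,0,-0.03],0,0],[[0,0,-0.03],0,0],[[0,0,-0.012],0,0],[[0,0,0],0,255],[[0,0,0],0,255]]' 40;  python3 -m crank '[[[0,0,0],0,255],[[0,0,0],0,255],[[0,0,0],0,255],[[0,0,0],0,255],[[0,0,0],0,255]]'
python3 - <<'E'
from h import *
o=r.observe();print(o['force'],o['q']);p=np.array(o['tcp_pos'][:2])
C=np.array([.476,.0705]);v=p-C;R=np.linalg.norm(v);print('R',R,np.degrees(np.arctan2(*v[::-1])))
v=v/R*.052;a=0
for i in range(11):
    a=8*(i+1);A=lambda t:np.array([[np.cos(t),np.sin(t)],[-np.sin(t),np.cos(t)]])
    print(np.round(A(np.radians(a))@v-A(np.radians(a-8))@v,4))
E
```

```text
clock: 7.4
tcp_pos: [0.526, 0.0727, 0.2017]
tcp_rot: [-0.034, 0.999, 0.0, 0.0]
force: [0.3, -0.7, 0.3]
width: 0.0592
clock: 7.9
tcp_pos: [0.5267, 0.074, 0.203]
tcp_rot: [-0.034, 0.999, 0.001, 0.002]
force: [0.0, 3.3, 5.4]
width: 0.0188
[0.01752521 3.29976211 5.39405827] [-0.41467068  0.26273343  0.23707495  1.91957596 -0.07645713  0.96403097
  1.49636887]
R 0.050838904549066186 3.9646624552940075
[-0.     -0.0073]
[-0.001  -0.0072]
[-0.002 -0.007]
[-0.003  -0.0066]
[-0.0038 -0.0061]
[-0.0047 -0.0056]
[-0.0054 -0.0049]
[-0.006  -0.0041]
[-0.0065 -0.0032]
[-0.0069 -0.0022]
[-0.0071 -0.0013]
```

```bash
python3 -m crank '[[[0,-0.0073,0],-8,255],[[-0.001,-0.0072,0],-8,255],[[-0.002,-0.007,0],-8,255],[[-0.003,-0.0066,0],-8,255],[[-0.0038,-0.0061,0],-8,255],[[0,0,0],0,255]]'; python3 -m crank '[[[-0.0047,-0.0056,0],-8,255],[[-0.0054,-0.0049,0],-8,255],[[-0.006,-0.0041,0],-8,255],[[-0.0065,-0.0032,0],-8,255],[[0,0,0],0,255]]'; python3 -c "
from h import *
o=r.observe();p=o['tcp_pos'];print(np.degrees(np.arctan2(p[1]-.0705,p[0]-.476)),np.hypot(p[1]-.0705,p[0]-.476),o['ft_torque'])"
```

```text
clock: 8.5
tcp_pos: [0.5152, 0.0408, 0.2029]
tcp_rot: [0.311, 0.95, 0.002, -0.001]
force: [-4.2, 6.7, 8.9]
width: 0.0193
clock: 9.0
tcp_pos: [0.4928, 0.0251, 0.203]
tcp_rot: [0.56, 0.828, 0.003, -0.002]
force: [-4.0, 9.4, 10.5]
width: 0.019
-69.74452285960639 0.048430581073417855 [ 1.8181591   0.78845814 -0.1072099 ]
```

```bash
for k in 1; do python3 -m crank '[[[-0.0066,-0.0022,0],-7,255],[[-0.003,-0.0006,0],0,255],[[0,0,0],0,255]]'; python3 -m crank '[[[-0.003,-0.0004,0],0,255],[[0,0,0],0,255]]';done; python3 -c "
from h import *
o=r.observe();p=o['tcp_pos'];print(np.degrees(np.arctan2(p[1]-.0705,p[0]-.476)),np.hypot(p[1]-.0705,p[0]-.476),o['ft_torque'])"
```

```text
clock: 9.3
tcp_pos: [0.4887, 0.024, 0.2031]
tcp_rot: [0.608, 0.794, 0.007, 0.003]
force: [12.6, 13.9, -3.9]
width: 0.0189
clock: 9.5
tcp_pos: [0.4887, 0.0239, 0.2032]
tcp_rot: [0.607, 0.794, 0.009, 0.006]
force: [21.1, 14.1, -14.0]
width: 0.0189
-74.75144362949648 0.04824894941012695 [ 2.60478114 -3.51783829  0.21531547]
```

```bash
python3 -m crank '[[[0.005,0.001,0],0,255],[[0,0,0],0,0],[[0,0,0],0,0],[[0,0,0],0,0],[[0,0,0],0,0],[[0,0,0.03],0,0],[[0,0,0.035],0,0],[[0,0,0.035],0,0],[[0.03,-0.03,0.01],8,0],[[0.03,-0.035,0],8,0],[[0.01,-0.045,0],8,0],[[0,0,0],0,0]]'
python3 - <<'E'
from h import *
for c in ['top','side']:
    p,d,K=cap(c,'s1'+c); P,u,v=pts(d,K)
    # tube top seen through funnel? rim
    f=(P[:,2]>.199)&(P[:,2]<.208)&(P[:,0]>.4)&(P[:,0]<.6)&(P[:,1]<.02)&(P[:,1]>-.16)
    (cx,cy),rad=cv2.minEnclosingCircle(P[f,:2].astype(np.float32));print(c,'rim',cx,cy,rad,f.sum())
    g=(P[:,2]>.228)&(P[:,2]<.243)&(P[:,0]>.46)&(P[:,0]<.52)&(P[:,1]>0)&(P[:,1]<.06)
    if g.any():print('grip',P[g].mean(0))
    for n,(x,y) in dict(a=(.421,.304),b=(.594,-.359)).items():
        w=(P[:,2]>.073)&(P[:,2]<.085)&(np.hypot(P[:,0]-x,P[:,1]-y)<.06)
        if w.any():
            (cx,cy),rad=cv2.minEnclosingCircle(P[w,:2].astype(np.float32));print(n,cx,cy,rad,w.sum())
    G=(P[:,2]>.03)&(P[:,0]>.62)&(P[:,1]<-.28);print('green',P[G].min(0),P[G].max(0)) if G.any() else 0
E
```

```text
clock: 10.7
tcp_pos: [0.5504, -0.0907, 0.3109]
tcp_rot: [0.45, 0.893, -0.002, 0.001]
force: [-1.3, -1.3, 0.5]
width: 0.0852
top rim 0.5109263062477112 -0.06373804062604904 0.06322886049747467 230
grip [0.48892051 0.02082088 0.23694807]
a 0.42072999477386475 0.30398309230804443 0.03318667784333229 106
b 0.5940227508544922 -0.3597717881202698 0.03314386308193207 112
green [ 0.62006338 -0.70529963  0.03031886] [ 0.77841504 -0.32879355  0.20588948]
side rim 0.5035719871520996 -0.05321896821260452 0.07613462209701538 335
grip [0.48813241 0.01882355 0.23525055]
a 0.4219828248023987 0.3035523593425751 0.03562169522047043 107
b 0.5938946008682251 -0.3591574430465698 0.03341478854417801 154
green [ 0.62002002 -0.63461758  0.03021747] [ 0.77160355 -0.28006831  0.2041877 ]
```

View pics/s1side.png

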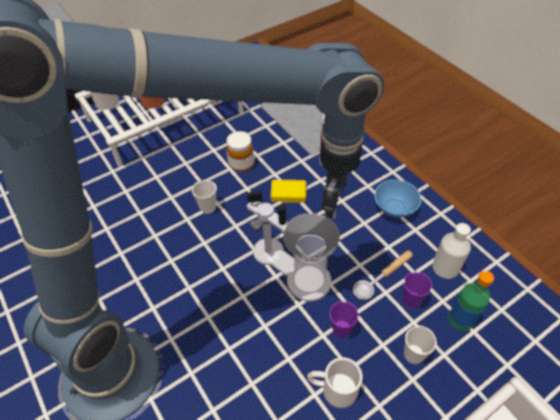

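The side view shows the funnel seated over the tube, with the grey rim at px (312,235) above the tube at (305,280). The measured rim centre (0.511,−0.064) matches the tube centre (0.511,−0.065). cup_b stands at px (419,345) next to the green bottle at (470,305). I'll take it first.

```bash
python3 -m crank '[[[0.005,-0.034,0],-7.1,0],[[0.005,-0.034,0],-7.1,0],[[0.005,-0.034,-0.02],-7.1,0],[[0.006,-0.034,-0.025],-7.1,0],[[0.006,-0.034,-0.03],-7.1,0],[[0.006,-0.034,-0.03],-7.1,0],[[0.006,-0.034,-0.03],-7.1,0],[[0.005,-0.03,-0.026],-7.1,0],[[0,0,0],0,0]]' 25; python3 -c "
from h import *
o=r.observe();print(o['q'])"
```

```text
clock: 11.7
tcp_pos: [0.5916, -0.3524, 0.1449]
tcp_rot: [0.82, 0.573, -0.003, -0.003]
force: [0.1, 0.8, -0.7]
width: 0.0854
[ 0.00728026  0.66526371  0.72760515  1.60940722 -0.48430697  1.06348122
  0.52123191]
```

```bash
python3 -m crank '[[[0.0024,-0.007,0],0,0],[[0,0,-0.03],0,0],[[0,0,-0.035],0,0],[[0,0,-0.03],0,0],[[0,0,-0.02],0,0],[[0,0,0],0,255],[[0,0,0],0,255],[[0,0,0],0,255],[[0,0,0],0,255],[[0,0,0],0,255]]' 30
python3 - <<'E'
from h import *
p,d,K=cap('wrist','w3')
E
```

```text
clock: 12.7
tcp_pos: [0.5976, -0.3581, 0.0361]
tcp_rot: [0.818, 0.575, 0.001, 0.001]
force: [0.2, -0.1, -0.4]
width: 0.0642
```

View pics/w3.png

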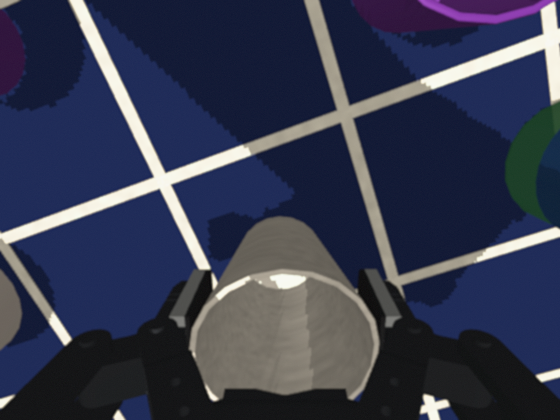

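The wrist view shows the white cup's rim (px 190–378) between the two pads (195, 380), which haven't closed fully yet. I'll let them close.

```bash
python3 -m crank '[[[0,0,0],0,255],[[0,0,0],0,255],[[0,0,0],0,255]]'; python3 -m crank '[[[0,0,0.03],0,255],[[0,0,0.03],0,255],[[0,0,0],0,255]]'
```

```text
clock: 13.05
tcp_pos: [0.5973, -0.3584, 0.0357]
tcp_rot: [0.818, 0.575, 0.0, 0.001]
force: [-1.1, 1.4, 5.1]
width: 0.0644
clock: 13.35
tcp_pos: [0.5987, -0.36, 0.0988]
tcp_rot: [0.818, 0.575, 0.001, 0.003]
force: [0.7, -0.1, 0.4]
width: 0.0645
```

Run:
```python
from h import *
o=r.observe();t=np.array(o['tcp_pos']);print(t)
S=[]
for c in ['side','wrist']:
    p,d,K=cap(c,'g1'+c); P,u,v=pts(d,K)
    m=masks_of('cup_b',c)
    for k in m[:4]:
        Q,_,_=pts(d,K,k['pixels'])
        Q=Q[np.hypot(*(Q[:,:2]-t[:2]).T)<.06]
        if len(Q)>50:
            zt=np.percentile(Q[:,2],99.5); s=Q[Q[:,2]>zt-.006]
            print(c,k['score'],k['bbox'],'n',len(Q),'z',np.percentile(Q[:,2],[.5,99.5]),'rimc',cv2.minEnclosingCircle(s[:,:2].astype(np.float32)))
a=cv2.imread('pics/g1side.png')[180:420,280:560];b=cv2.imread('pics/g1wrist.png')
cv2.imwrite('pics/g1.png',np.hstack([cv2.resize(a,(490,420)),cv2.resize(b[150:],(310,150)) if 0 else cv2.resize(b[150:,120:450],(310,420))]))
```

```text
[ 0.59867372 -0.3599955   0.09879271]
side 0.58 [414.5, 321.9, 32.8, 31.1] n 637 z [0.01526532 0.1907194 ] rimc ((0.5788335800170898, -0.3817194700241089), 0.008485107682645321)
wrist 0.76 [187.7, 217.7, 191.5, 184.9] n 24164 z [0.06182457 0.14103443] rimc ((0.5959391593933105, -0.3614785969257355), 0.03327355906367302)
```

View pics/g1.png

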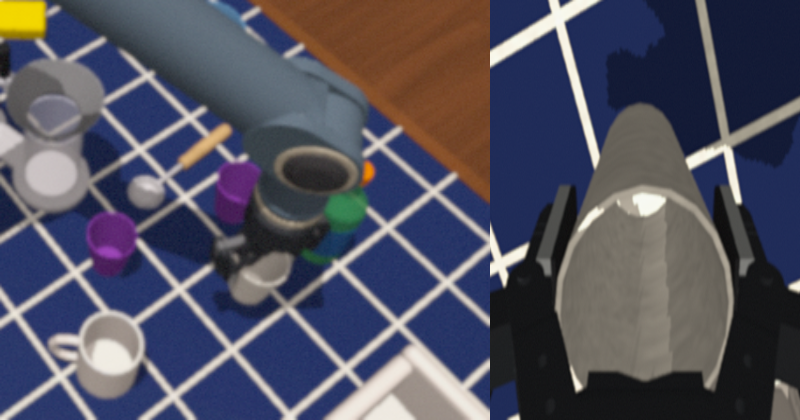

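Cup_b is held upright: bottom 0.062, rim 0.141, axis (−2.7,−1.5) mm from the TCP. Next I carry it over the funnel.

```bash
python3 -m crank '[[[0,0,0.03],0,255],[[0,0.01,0.04],0,255],[[-0.01,0.02,0.04],0,255],[[-0.01,0.03,0.03],0,255],[[-0.011,0.035,0.02],0,255],[[-0.012,0.04,0.005],0,255],[[-0.012,0.04,0],0,255],[[-0.012,0.04,0],0,255],[[-0.01,0.04,0],0,255],[[-0.005,0.03,0],0,255],[[-0.003,0.012,0],0,255],[[0,0,0],0,255]]'
python3 - <<'E'
from h import *
o=r.observe();t=np.array(o['tcp_pos']);print(t)
p,d,K=cap('wrist','g2'); 
for k in masks_of('cup_b','wrist')[:2]:
        Q,_,_=pts(d,K,k['pixels'])
        Q=Q[np.hypot(*(Q[:,:2]-t[:2]).T)<.06]
        if len(Q)>50:
            zt=np.percentile(Q[:,2],99.5); s=Q[Q[:,2]>zt-.006]
            print(k['score'],'n',len(Q),'z',np.percentile(Q[:,2],[.5,99.5]),'rimc',cv2.minEnclosingCircle(s[:,:2].astype(np.float32)))
E
```

```text
clock: 14.75
tcp_pos: [0.5111, -0.0581, 0.2586]
tcp_rot: [0.817, 0.577, -0.001, -0.001]
force: [0.4, -0.7, 0.2]
width: 0.0643
[ 0.51110473 -0.05809964  0.25860411]
0.97 n 24107 z [0.22536648 0.30476006] rimc ((0.5106307864189148, -0.06181708350777626), 0.033201102167367935)
```

```bash
python3 -m crank '[[[0.0005,-0.0027,-0.02],0,255],[[0,0,-0.023],0,255],[[0,0,-0.02],0,255],[[0,0,0],0,255]]'; python3 -m crank '[[[0,0,0],0,0],[[0,0,0],0,0],[[0,0,0],0,0],[[0,0,0],0,0]]';  python3 -m crank '[[[0,0,0.03],0,0],[[0,0,0.035],0,0],[[0,0,0.035],0,0],[[0,0,0.02],0,0]]'
python3 - <<'E'
from h import *
p,d,K=cap('wrist','r1'); cap('side','r1s'); cap('top','r1t')
a=cv2.imread('pics/r1.png');b=cv2.imread('pics/r1s.png')[180:320,230:370]
cv2.imwrite('pics/r1v.png',np.hstack([cv2.resize(a,(400,300)),cv2.resize(b,(300,300))]))
E
```

```text
clock: 15.25
tcp_pos: [0.5104, -0.0651, 0.1943]
tcp_rot: [0.819, 0.574, -0.003, -0.001]
force: [-0.1, 0.5, -0.1]
width: 0.0641
clock: 15.65
tcp_pos: [0.5129, -0.0637, 0.1976]
tcp_rot: [0.818, 0.575, 0.001, 0.0]
force: [-0.9, 0.1, -0.1]
width: 0.0854
clock: 16.05
tcp_pos: [0.5134, -0.0641, 0.32]
tcp_rot: [0.818, 0.575, 0.002, 0.001]
force: [-0.1, 0.2, -1.0]
width: 0.0853
```

View pics/r1v.png

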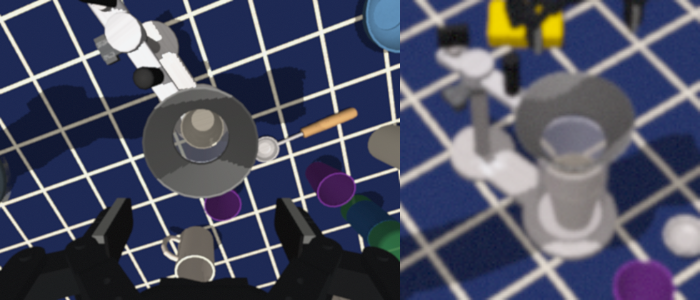

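The cup is down in the tube, seen through the funnel at px (200,135) in the left panel and in the tube at (575,190) in the right. Next is cup_a.

```bash
python3 -m crank '[[[-0.009,0.037,0],0,0],[[-0.009,0.037,0],0,0],[[-0.009,0.037,0],0,0],[[-0.009,0.037,0],0,0],[[-0.009,0.037,0],0,0],[[-0.009,0.037,-0.03],0,0],[[-0.009,0.037,-0.03],0,0],[[-0.009,0.037,-0.03],0,0],[[-0.009,0.037,-0.03],0,0],[[-0.009,0.035,-0.03],0,0],[[0,0,-0.02],0,0],[[0,0,0],0,0]]' 30
python3 - <<'E'
from h import *
t=r.observe()['tcp_pos'];print(t,np.round(r.observe()['q'],2))
p,d,K=cap('wrist','w5'); P,u,v=pts(d,K)
w=(P[:,2]>.073)&(P[:,2]<.085)&(np.hypot(P[:,0]-.421,P[:,1]-.304)<.06)
print(cv2.minEnclosingCircle(P[w,:2].astype(np.float32)),w.sum())
E
```

```text
clock: 17.4
tcp_pos: [0.4193, 0.3034, 0.1429]
tcp_rot: [0.817, 0.576, -0.004, 0.001]
force: [0.3, 0.0, -0.2]
width: 0.0854
[0.41932349 0.30338506 0.14285894] [-1.16  0.35  0.56  2.02 -0.24  0.85 -0.8 ]
((0.42065900564193726, 0.3054063618183136), 0.03301926702260971) 1775
```

```bash
python3 -m crank '[[[0.0017,0.001,-0.03],0,0],[[0,0,-0.03],0,0],[[0,0,-0.03],0,0],[[0,0,-0.02],0,0],[[0,0,0],0,255],[[0,0,0],0,255],[[0,0,0],0,255],[[0,0,0],0,255],[[0,0,0],0,255],[[0,0,0],0,255],[[0,0,0],0,255],[[0,0,0],0,255]]'; python3 -m crank '[[[0,0,0.02],0,255],[[0,0,0.03],0,255],[[0,0,0.04],0,255],[[0,0,0.04],0,255],[[0,0,0.04],0,255],[[0,0,0.04],0,255],[[0,0,0.035],0,255],[[0,0,0],0,255]]';python3 - <<'E'
from h import *
t=np.array(r.observe()['tcp_pos']);print(t)
p,d,K=cap('wrist','g3'); 
for k in masks_of('cup_a','wrist')[:2]:
        Q,_,_=pts(d,K,k['pixels'])
        Q=Q[np.hypot(*(Q[:,:2]-t[:2]).T)<.06]
        if len(Q)>50:
            zt=np.percentile(Q[:,2],99.5); s=Q[Q[:,2]>zt-.006]
            print(k['score'],'n',len(Q),'z',np.percentile(Q[:,2],[.5,99.5]),'rimc',cv2.minEnclosingCircle(s[:,:2].astype(np.float32)))
E
```

```text
clock: 18.65
tcp_pos: [0.4246, 0.3059, 0.0375]
tcp_rot: [0.818, 0.575, 0.001, -0.0]
force: [-0.4, -0.2, 6.5]
width: 0.064
clock: 19.45
tcp_pos: [0.4264, 0.3067, 0.2865]
tcp_rot: [0.818, 0.575, 0.005, -0.001]
force: [0.9, 0.5, -1.1]
width: 0.0644
[0.42641801 0.3066651  0.28648716]
0.77 n 25375 z [0.25180994 0.33153091] rimc ((0.42694222927093506, 0.3067677915096283), 0.03314175829291344)
```

```bash
python3 -m crank '[[[0.008,-0.02,0.02],0,255],[[0.008,-0.035,0.015],0,255],[[0.008,-0.038,0],0,255],[[0.008,-0.038,0],0,255],[[0.008,-0.038,0],0,255],[[0.008,-0.038,0],0,255],[[0.008,-0.038,0],0,255],[[0.008,-0.038,0],0,255],[[0.008,-0.038,0],0,255],[[0.007,-0.03,0],0,255],[[0.005,-0.02,-0.03],0,255],[[0,0,-0.025],0,255]]'; python3 -m crank '[[[0,0,0],0,255]]'
python3 - <<'E'
from h import *
t=np.array(r.observe()['tcp_pos']);print(t)
p,d,K=cap('wrist','g4'); 
for k in masks_of('cup_a','wrist')[:2]:
        Q,_,_=pts(d,K,k['pixels'])
        Q=Q[np.hypot(*(Q[:,:2]-t[:2]).T)<.06]
        if len(Q)>50:
            zt=np.percentile(Q[:,2],99.5); s=Q[Q[:,2]>zt-.006]
            print(k['score'],'n',len(Q),'z',np.percentile(Q[:,2],[.5,99.5]),'rimc',cv2.minEnclosingCircle(s[:,:2].astype(np.float32)))
E
```

```text
clock: 20.75
tcp_pos: [0.5072, -0.0692, 0.2597]
tcp_rot: [0.82, 0.573, -0.001, 0.0]
force: [0.6, -0.2, -0.2]
width: 0.0643
clock: 20.85
tcp_pos: [0.5047, -0.0657, 0.2574]
tcp_rot: [0.819, 0.574, -0.004, -0.002]
force: [1.0, 0.7, 0.3]
width: 0.0642
[ 0.5046859  -0.06573051  0.25736019]
0.95 n 3316 z [0.01785553 0.09842632] rimc ((0.5110999941825867, -0.06730969995260239), 0.03270642086863518)
0.87 n 25367 z [0.22286294 0.30272449] rimc ((0.5059528946876526, -0.06517370790243149), 0.03319461643695831)
```

Cup_b reads z 0.018–0.098 inside the tube, so it's upright on the floor. Cup_a needs a +5 mm shift in x, then I'll lower and release it.

```bash
python3 -m crank '[[[0.005,0.0007,-0.02],0,255],[[0,0,-0.022],0,255],[[0,0,-0.02],0,255],[[0,0,0],0,255]]'; python3 -m crank '[[[0,0,0],0,0],[[0,0,0],0,0],[[0,0,0],0,0],[[0,0,0],0,0]]';  python3 -m crank '[[[0,0,0.03],0,0],[[0,0,0.035],0,0],[[0,0,0.035],0,0],[[0,0,0.03],0,0],[[0,0,0],0,0]]'
python3 - <<'E'
from h import *
p,d,K=cap('wrist','r2')
for k in masks_of('cup_a','wrist')[:3]:
    Q,_,_=pts(d,K,k['pixels']); zt=np.percentile(Q[:,2],99.5); s=Q[Q[:,2]>zt-.006]
    print(k['score'],k['bbox'],'z',np.percentile(Q[:,2],[.5,50,99.5]),'rimc',cv2.minEnclosingCircle(s[:,:2].astype(np.float32)))
P,u,v=pts(d,K);f=(P[:,2]>.199)&(P[:,2]<.208)&(np.hypot(P[:,0]-.511,P[:,1]+.065)<.1)
print('funnel',cv2.minEnclosingCircle(P[f,:2].astype(np.float32)))
cap('side','r2s')
a=cv2.imread('pics/r2.png');b=cv2.imread('pics/r2s.png')
cv2.imwrite('pics/r2v.png',np.hstack([cv2.resize(a,(400,300)),cv2.resize(b[180:320,230:370],(400,300))]))
print(r.observe()['clock'])
E
```

```text
clock: 21.35
tcp_pos: [0.5121, -0.0637, 0.1986]
tcp_rot: [0.818, 0.576, -0.001, -0.001]
force: [-0.1, 0.9, -0.7]
width: 0.0642
clock: 21.75
tcp_pos: [0.5136, -0.0649, 0.2006]
tcp_rot: [0.818, 0.575, 0.001, 0.0]
force: [-0.5, 0.6, 0.8]
width: 0.0855
clock: 22.25
tcp_pos: [0.5154, -0.0658, 0.3342]
tcp_rot: [0.818, 0.575, 0.004, 0.002]
force: [0.9, 0.2, -0.7]
width: 0.0853
0.98 [282.0, 256.1, 52.3, 47.6] z [0.00189444 0.05352958 0.08082576] rimc ((0.4965345859527588, -0.21291233599185944), 0.03296661004424095)
0.96 [424.8, 225.0, 62.3, 58.6] z [-0.00067253  0.05400986  0.0806115 ] rimc ((0.6895464658737183, -0.2516476809978485), 0.033378105610609055)
0.85 [247.7, 151.5, 66.2, 59.0] z [0.04861999 0.08638558 0.12863974] rimc ((0.5119504332542419, -0.06749031692743301), 0.0332087017595768)
funnel ((0.5084409117698669, -0.04692583531141281), 0.079879030585289)
22.4
```

View pics/r2v.png

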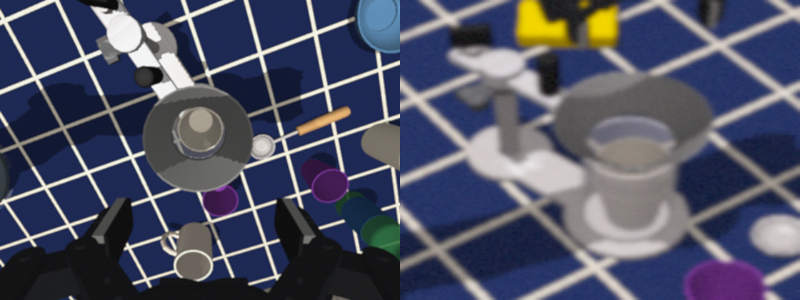

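```bash
python3 -m crank '[[[0.005,0.035,0.01],0,0],[[0.005,0.035,0],0,0],[[0,0,0],0,0],[[0,0,0],0,0],[[0,0,0],0,0]]'
python3 - <<'E'
from h import *
ims=[]
for c in ['wrist','top','side']:
    p,d,K=cap(c,'r3'+c)
    P,u,v=pts(d,K)
    m=(np.hypot(P[:,0]-.512,P[:,1]+.066)<.0355)&(P[:,2]>.02)&(P[:,2]<.15)
    Q=P[m]; 
    if len(Q)<30: print(c,len(Q));continue
    zt=np.percentile(Q[:,2],99.5)
    az=np.degrees(np.arctan2(Q[:,1]+.066,Q[:,0]-.512));rr=np.hypot(Q[:,0]-.512,Q[:,1]+.066)
    print(c,'n',len(Q),'zpct',np.round(np.percentile(Q[:,2],[1,5,50,95,99.5]),4),'floor',np.round(np.median(Q[rr<.012],0),4))
    for a in range(-180,180,45):
        s=(az>=a)&(az<a+45)&(rr>.025)
        if s.sum()>5: print(a,s.sum(),round(float(np.percentile(Q[s,2],98)),4),end=' | ')
    print()
    cu,cv_=int(np.median(u[m])),int(np.median(v[m])); w=40 if c!='wrist' else 60
    ims.append(cv2.resize(p[max(cv_-w,0):cv_+w,cu-w:cu+w,::-1],(266,266),interpolation=2))
cv2.imwrite('pics/r3v.png',np.hstack(ims))
E
```

```text
clock: 22.9
tcp_pos: [0.5225, 0.0039, 0.339]
tcp_rot: [0.819, 0.574, -0.001, -0.0]
force: [-0.6, -0.8, 0.1]
width: 0.0853
wrist n 2722 zpct [0.0495 0.0504 0.1063 0.1439 0.1496] floor [ 0.5097 -0.0735  0.0502]
-180 360 0.1286 | -135 722 0.1492 | -90 631 0.1488 | -45 272 0.1473 | 135 120 0.128 | 
top 18
side n 298 zpct [0.0661 0.0726 0.1086 0.1272 0.1458] floor [nan nan nan]
-45 18 0.1422 | 0 86 0.1312 | 45 71 0.1283 | 90 40 0.1282 |
  return _methods._mean(a, axis=axis, dtype=dtype,
  ret = um.true_divide(
```

View pics/r3v.png

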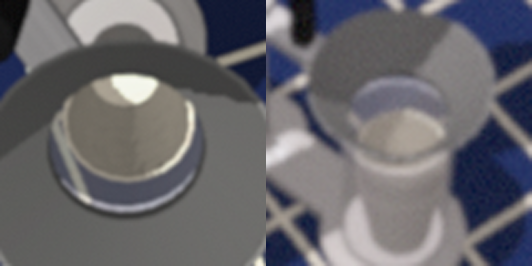

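The rim is level all round, 0.128–0.129 m against the tube top at 0.152 m, and the cup hasn't moved since release. I'll check the bystanders and the collar once more, then hand in.

Run:
```python
from h import *
p,d,K=cap('side');P,u,v=pts(d,K)
g=(P[:,2]>.228)&(P[:,2]<.243)&(P[:,0]>.46)&(P[:,0]<.52)&(P[:,1]>0)&(P[:,1]<.06)
if g.any():print('grip',P[g].mean(0))
for t in ['mug','sponge','spoon','jar']:
    for m in masks_of(t,'side')[:2]:
        Q,_,_=pts(d,K,m['pixels']);print(t,round(m['score'],2),m['bbox'],np.round(np.median(Q,0),3))
o=r.observe();print(o['clock'],o['force'],np.abs(o['qd']).max())
print(r.sign_off())
```

```text
grip [0.48815586 0.01927959 0.23503865]
mug 0.83 [308.5, 358.8, 54.3, 49.9] [ 0.404 -0.318  0.041]
mug 0.26 [272.9, 183.5, 34.5, 19.6] [0.633 0.201 0.028]
sponge 0.95 [275.9, 181.5, 32.1, 21.1] [0.635 0.2   0.028]
spoon 0.86 [349.6, 250.0, 59.8, 47.4] [ 0.656 -0.161  0.011]
spoon 0.16 [294.7, 244.6, 24.5, 13.9] [ 0.527 -0.045  0.111]
jar 0.59 [227.6, 130.6, 26.6, 40.4] [0.584 0.376 0.073]
jar 0.38 [246.0, 192.5, 96.2, 66.4] [ 0.497 -0.02   0.186]
23.3 [ 0.35961614 -1.12110995  0.26644617] 0.0029864421919092348
the job is handed in; nothing more can be done
None
```

The cup collector is back in service and I handed the job in at about 23 s of the 72 s allowed. No verdict was reported.

- **Screw:** I turned it anticlockwise about 86° to its stop. The torque rose to 1.8 N m there.
- **Funnel:** I swung it by the grip until it met its stop. The top camera put its rim at (0.511, −0.064), against the tube at (0.511, −0.065). The grip was in the same place at the last check.
- **Cups:** I dropped cup_b and then cup_a, bottom first, through the funnel. The lower cup measured 0.018 to 0.098 m high. The upper cup's rim was level at about 0.128 m, below the 0.152 m tube top, and it did not move between checks.
- **Bystanders:** The mug and jar were within 2 mm of where they started. The sponge read about 4 mm off and the spoon about 7 mm off. I take that as noise in what the camera could see, since the arm never went near either.

**Checks that disagreed:**
- The upper cup sits about 30 mm above the lower one, where I expected about 15 mm from the cup sizes. It is upright, stable and wholly inside the tube, so I left it.
- Two of the later funnel rim fits, one from the side camera and one from the wrist camera, came out too large (0.076 and 0.080 m radius, against 0.064 m). I ignored them because I think they took in other points.

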